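# Feed the latch block along the drilling jig's fence with the push stick

### The arm

A 6-joint arm with a two-finger parallel gripper is mounted at the origin on a cart in front of the work surface, level with it; the furniture and walls round the work are solid. World frame = base frame: x ahead of the robot, y to its left, z up, the work surface at z = 0. Lengths are in m, angles in rad, forces in N, time in s.
With the tool pointing down it reaches from about 0.4 to 0.925 m from the base axis. Payload 3.4 kg.
Tool frame: the origin (TCP) lies midway between the tips of the shut fingers; the grasp point (between the pads) lies behind it (manip.grip_point_offset is the z of the grasp point in the tool frame, in m); z points along the fingers, y is the line along which they close (so a half turn about z gives the same grasp; the last joint's range is limited). The gripper opens to 85 mm and grips with 20 to 120 N. Pads are 22 mm wide; open, the fingers measure 114 mm over their backs; the gripper's body (76 mm by 85 mm) begins 54 mm behind the grasp point. The pads swing forward as they close: fully open they stand 13 mm farther back than shut.
Start: joints at [1.19, 0.307, 1.506, -0, 1.328, -0.073], TCP at [0.174, 0.548, 0.231] pointing down, gripper open.
Joint ranges: [-3.12, 3.12], [-1.05, 2.28], [0.14, 2.33], [-1.42, 4.57], [0.1, 2.73], [-2.68, 2.68]. Speed limits (rad/s): [2.57, 2.57, 3.14, 3.14, 3.14, 3.14].

### API

Orientations are given as a 3x3 rotation matrix whose columns are the frame's x, y, z axes.
In Python, from cell import manip, cam, ticket gives the robot as it stands (manip), with the cameras (cam) and the job (ticket).
- The arm moves only by the tool steer_hand, called by a JSON object that holds its "op" and its "data", one argument or row to a line. Schema: {"type":"object","properties":{"steps":{"type":"object","properties":{"dx":{"type":"array","items":{"type":"number"},"minItems":1,"maxItems":12},"dy":{"type":"array","items":{"type":"number"},"minItems":1,"maxItems":12},"dz":{"type":"array","items":{"type":"number"},"minItems":1,"maxItems":12},"drx":{"type":"array","items":{"type":"number"},"minItems":1,"maxItems":12},"dry":{"type":"array","items":{"type":"number"},"minItems":1,"maxItems":12},"drz":{"type":"array","items":{"type":"number"},"minItems":1,"maxItems":12}},"additionalProperties":false,"required":["dx","dy","dz","drx","dry","drz"]},"finger_gap":{"type":"number"},"grip_force":{"type":"number"},"only":{"type":"string"},"quiet":{"type":"boolean"},"lines":{"type":"string"}},"required":["steps"],"additionalProperties":false}. steps is an object with one list for each field, all of the same length, 1 to 12, a row being the entries at one place: dx, dy, dz (the shift in m), drx, dry, drz (a rotation vector in rad); each row shifts and turns the commanded pose from where the row before left it, along the tool's axes as they then stand; what a row does not reach is not made up. A row lasts 1/10 s, in which the tool goes at most 0.05 m and 0.15 rad, less where a joint would pass 70% of its speed; a pose out of reach is approached as far as the arm can. finger_gap is the finger opening in m, set as the call begins (left out keeps the last). The fingers move at their own pace and stop on an object; grip_force is the grip in N (left out, the last holds). Time passes only in rows, so rows that do not move let the fingers close. The tool returns the time, the measured TCP pose, the force, the opening and the grip force at its end. only (a regular expression) keeps the lines of the reply that match it, lines (a string "A,B") keeps lines A to B, and quiet returns only ok. Input that does not fit is refused with a message, and nothing moves.
- manip.state(): the state, without advancing time (a new reading comes with each control period).
- cam.get_image(name): name is "scene" or "top"; returns a dict with "frame" (420x560x3 uint8, red, green, blue), "vertical_fov" (degrees; the focal length in pixels is half the picture's height over the tangent of half this angle, whatever the lens; pixels are square), "cx", "cy" (the principal point, pixels), "R" (3x3) and "t" (3): a world point X has camera coordinates R X + t. Camera axes: x right, y down, z forward; pixel columns grow to the right and rows downward; lengths in m; the calibration is good to about 2 mm. A picture is of the moment at which its call begins. There is no depth.
- ticket.hand_in(): hands the job in; it is judged then, once.
The state is a dict: "clock": time; "joint_pos": joint angles; "qvel": joint speeds; "joint_torque": joint torques, N m; "tcp_pos": TCP position; "tcp_rot": TCP orientation; "ft_force": force on the tool from outside, world axes, zero at the start; "moment": the same for the moment, N m; "opening": finger opening in m; "gripper_force": force on a finger pad.
Only numpy, scipy, OpenCV 4.12 (cv2) and the standard library are available. Lean on these libraries where they do the work, as an engineer would, in place of code of your own. Each camera call takes 0.05 s, during which the arm holds its last target. There are 200 camera calls.

### The job

The wooden block with the toggle latch lies against the fence of the drilling jig. Pick up the push stick by its handle and, with its nose, feed the block along the fence right up to the end stop under the drill guide, keeping it pressed flush to the fence and without touching it with the gripper. Then lay the stick back down flat on the bench, handle up, clear of the jig.

Things in the scene. Friction and masses are not known exactly. Their poses are not given: they have to be found in the camera images.
- jig: Fixed wooden jig, z up, origin on the bench. Bed x -20..65, y -155..150 mm, top at z 12; open at its +y end and -x side. Fence rail along y on the +x side: face x = 45, top z 44. End stop bar at the -y end: face y = -130, top z 38. Feed direction: its -y. Yaw near 0 (y to the robot's left), up to 9 degrees either way.
- drill_guide (a point): Underside of the steel drill guide above the bed, 74 mm over the bench; it hangs from a narrow dark arm that crosses from the fence at the stop end, top of it all 96 mm over the bench. Axes as the jig's.
- latch_block: Loose wooden block, 50 (x) by 130 (y) by 19 mm, with a brass-coloured toggle latch on top (33 mm over all), 0.18 to 0.35 kg. Origin: centre of underside, z up. Lies on the bed, axes as the jig's, within about 1 mm of the fence, 55 to 105 mm short of the stop. Home, its origin is at x 20, y -65, z 12 mm in the jig's frame.
- push_stick: Loose plain wooden stick, 0.12 kg: bar 210 x 24 x 18 mm thick with a flat nose, and an upright handle block 60 mm long, 18 mm wide, rising to 59 mm. Origin: underside below the handle's middle, x towards the nose, z up. Nose at x = 140, tail at x = -70 mm. Starts flat on the bench left of the jig, nose pointing away from the robot.

How it is judged:
By the outcome, as a careful person would: the job done as asked, in the order asked, and still so for the second after the job is handed in, with the robot touching nothing.
It also fails if it takes over 54 s, if anything falls off the work surface, if the arm or the gripper's body presses on something with over 40 N, if the wrist force passes 120 N, or if a joint passes its speed limit or range.

## Working session

There is one attempt and no reset: what is moved stays moved. The work goes in short steps, Python scripts to look and compute and a tool call to move; the robot and the scene stay as the last step left them, time stands still between calls to the robot, and variables do not carry over. Pictures are saved under pics/ and viewed, at most 12 in all, crops included, and the job is handed in when it is done.

```bash
ls; mkdir -p pics
```

Run:
```python
from cell import manip, cam, ticket
import cv2,numpy as np
for n in("scene","top"):
    d=cam.get_image(n);cv2.imwrite(f"pics/{n}0.png",d["frame"][:,:,::-1]);print(n,d["vertical_fov"],d["cx"],d["cy"],np.round(d["R"],4).tolist(),np.round(d["t"],4).tolist())
s=manip.state();print(s);print(manip.grip_point_offset)
```

```text
cell.py
pics
scene 49.573365686354464 284.7652565368632 209.03922868711612 [[0.9878, 0.1552, -0.0091], [0.1224, -0.8129, -0.5694], [-0.0958, 0.5614, -0.822]] [-0.4955, 0.0972, 0.886]
top 55.553231163281055 278.87087081346095 210.18896342725176 [[-0.0015, -1.0, 0.0085], [-0.9865, 0.0001, -0.1636], [0.1636, -0.0086, -0.9865]] [0.1553, 0.4654, 0.8558]
{'clock': 0.1, 'joint_pos': array([ 1.19052683e+00,  3.07501933e-01,  1.50755912e+00, -6.12027222e-06,
        1.32844403e+00, -7.35100911e-02]), 'qvel': array([ 0.0005939 , -0.00217867, -0.004149  ,  0.00031734, -0.00072304,
       -0.00074899]), 'joint_torque': array([ 6.64654090e-04, -4.58528352e+01, -2.52607495e+01, -2.74590520e-04,
        5.58983622e-03, -1.55055795e-05]), 'tcp_pos': array([0.17342174, 0.54754073, 0.23046487]), 'tcp_rot': array([[-9.53317537e-01,  3.01968835e-01, -7.04317573e-04],
       [ 3.01969627e-01,  9.53315888e-01, -1.77801146e-03],
       [ 1.34533082e-04, -1.90769202e-03, -9.99998171e-01]]), 'ft_force': array([ 0.15786379, -0.50204707,  0.28806127]), 'moment': array([-0.03306726,  0.01631381, -0.0104399 ]), 'gripper_force': 0.0, 'opening': 0.08574687787914792}
-0.0187
```

View pics/scene0.png

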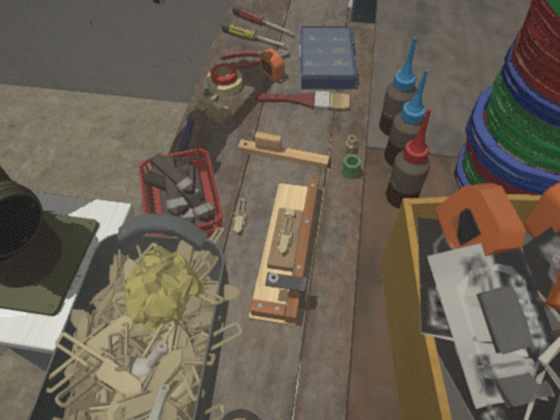

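View pics/top0.png

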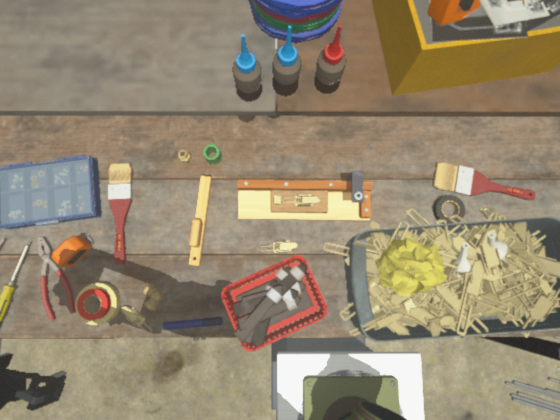

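Both views show the stick (top: tail 195,262, nose 205,178), the jig (top: bed 238..370 × 180..220), the block at (299,201) and the drill guide at (357,185). I'll zoom in.

Create h.py:
```python
import cv2,numpy as np
from cell import manip, cam, ticket
def shot(n):
    d=cam.get_image(n); f=d["frame"].shape[0]/2/np.tan(np.radians(d["vertical_fov"])/2)
    d["K"]=np.array([[f,0,d["cx"]],[0,f,d["cy"]],[0,0,1]]); return d
def ray(d,uv):
    R=np.array(d["R"]); v=R.T@np.linalg.solve(d["K"],[uv[0],uv[1],1]); return -R.T@np.array(d["t"]),v
def plane(d,uv,z):
    c,v=ray(d,uv); return c+v*(z-c[2])/v[2]
def tri(d1,p1,d2,p2):
    (a,u),(b,w)=ray(d1,p1),ray(d2,p2); s=np.linalg.lstsq(np.c_[u,-w],b-a,rcond=None)[0]
    A,B=a+s[0]*u,b+s[1]*w; return (A+B)/2,np.linalg.norm(A-B)
def crop(d,x,y,w,h,k,name):
    cv2.imwrite(name,cv2.resize(d["frame"][y:y+h,x:x+w,::-1],None,fx=k,fy=k,interpolation=cv2.INTER_CUBIC))
```

Run:
```python
from h import *
crop(shot("top"),180,160,200,120,4,"pics/t1.png"); crop(shot("scene"),230,125,110,200,3,"pics/s1.png")
```

```text
(no output)
```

View pics/t1.png

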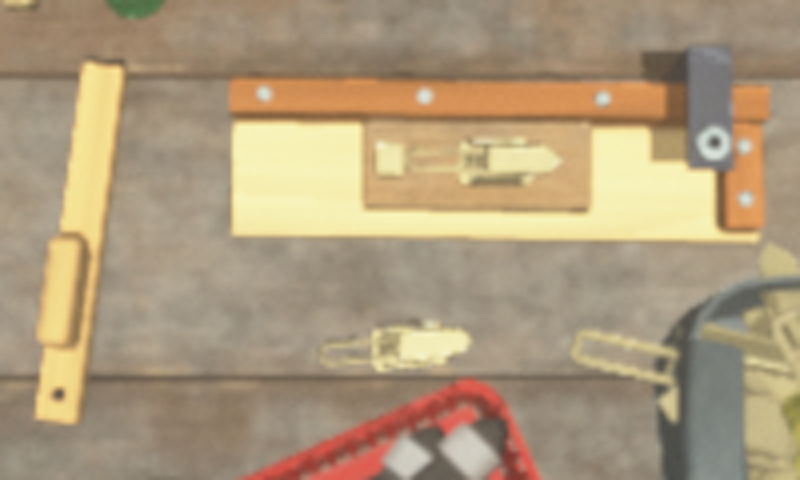

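View pics/s1.png

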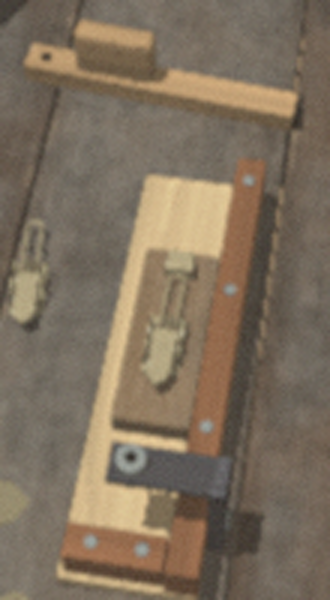

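The crops show the stick (top crop: nose edge 85–124,64, tail edge 36–78,420, handle top centre 62,291), fence screws (264,94), (425,96), (603,98), stop screws (744,146), (746,199), and block corners (364,122), (364,206), (590,210). The latch is on the block, and the same screws show in the scene crop. Next I'll triangulate these points.

Run:
```python
from h import *
T,S=shot("top"),shot("scene")
t=lambda x,y:((x+.5)/4-.5+180,(y+.5)/4-.5+160)
s=lambda x,y:((x+.5)/3-.5+230,(y+.5)/3-.5+125)
for n,a,b in [("fs1",(264,94),(248,180)),("fs2",(425,96),(230,289)),("fs3",(603,98),(206,426)),("ss1",(744,146),(142,549)),("ss2",(746,199),(90,541)),("guide",(714,143),(130,458)),
 ("hole",(58,394),(46,57)),("noseL",(85,63),(299,96)),("handleTop",(62,291),(116,34)),("hnear",(57,346),(78,31)),("hfar",(67,237),(152,40)),("bedL",(233,236),(150,176)),("blk",(364,205),(150,250))]:
    p,e=tri(T,t(*a),S,s(*b)); print(n,np.round(p*1000,1),round(e*1000,1))
print("plane from top")
for n,a,z in [("noseL",(85,63),18),("noseR",(124,66),18),("tailL",(36,417),18),("tailR",(78,423),18),("h1",(50,236),59),("h2",(84,238),59),("h3",(39,345),59),("h4",(74,347),59),
 ("fenceO1",(230,79),44),("fenceO2",(768,87),44),("fenceI1",(230,117),44),("fenceI2",(660,121),44),("bed1",(232,236),12),("bed2",(760,243),12),("stopIn",(719,228),38),("stopOut",(764,229),38),("b1",(364,205),31),("b2",(590,210),31),("b3",(364,122),31),("b4",(592,126),31)]:
    print(n,np.round(plane(T,t(*a),z/1e3)*1000,1))
```

```text
fs1 [524.5 229.   44.9] 3.1
fs2 [523.5 138.7  45.5] 2.5
fs3 [522.1  38.7  46.1] 2.8
ss1 [496.2 -41.3  38.8] 2.7
ss2 [465.8 -41.3  39.2] 2.7
guide [486.2 -12.6  95.2] 3.1
hole [358.2 344.3  17.4] 3.6
noseL [550.3 335.7  14.7] 2.4
handleTop [413.3 336.4  58. ] 0.3
hnear [384.2 339.2  53.7] 0.3
hfar [441.4 333.9  59.4] 2.9
bedL [451.  249.4   8.4] 0.8
blk [464.9 173.2  27.5] 1.4
plane from top
noseL [550.7 335.6  18. ]
noseR [548.9 313.   18. ]
tailL [347.1 356.8  18. ]
tailR [343.7 333.2  18. ]
h1 [443.4 343.8  59. ]
h2 [442.3 325.3  59. ]
h3 [384.2 347.7  59. ]
h4 [383.1 328.9  59. ]
fenceO1 [534.8 248.9  44. ]
fenceO2 [530.3 -54.4  44. ]
fenceI1 [512.9 248.5  44. ]
fenceI2 [510.7   7.1  44. ]
bed1 [450.1 249.4  12. ]
bed2 [446.  -54.1  12. ]
stopIn [450.8 -25.2  38. ]
stopOut [450.2 -50.4  38. ]
b1 [465.  173.5  31. ]
b2 [462.2  45.9  31. ]
b3 [512.9 173.6  31. ]
b4 [510.6  43.7  31. ]
```

Every measured height matches the text: fence 45, stop 39, guide 95, handle 58–59 and bed 8–12 mm.
- **Handle:** middle at (413, 337), stick yaw about −0.09.
- **Jig:** yaw about −0.014, fence face x≈512.
- **Block:** +y end at y≈173.5, so it has about 75 mm to go.

Next I approach the handle.

{"op": "steer_hand", "data": {
  "steps": {"dx": [-0.0365, -0.0365, -0.0365, -0.0365, -0.0365, -0.0365, -0.0365, -0.0365, 0, 0, 0, 0], "dy": [-0.016, -0.016, -0.016, -0.016, -0.016, -0.016, -0.016, -0.016, 0, 0, 0, 0], "dz": [0, 0, 0, 0, 0, 0, 0, 0, 0.04, 0.04, 0.02, 0], "drx": [0, 0, 0, 0, 0, 0, 0, 0, 0, 0, 0, 0], "dry": [0, 0, 0, 0, 0, 0, 0, 0, 0, 0, 0, 0], "drz": [0, 0, 0, 0, 0, 0, 0, 0, -0.1, -0.11, 0, 0]},
  "finger_gap": 0.085
}}

```text
clock: 1.5
tcp_pos: [0.4112, 0.3361, 0.1282]
tcp_rot: [[-0.995, 0.097, -0.006], [0.097, 0.995, -0.004], [0.006, -0.005, -1.0]]
ft_force: [-1.8, 0.3, -0.3]
opening: 0.0851
gripper_force: 0.0
```

Run:
```python
from h import *
crop(shot("top"),130,130,200,150,4,"pics/t2.png"); s=manip.state(); print(np.round(s["tcp_pos"],4),np.round(s["tcp_rot"],3).tolist())
```

```text
[0.4125 0.3372 0.1301] [[-0.995, 0.097, -0.003], [0.097, 0.995, -0.002], [0.003, -0.002, -1.0]]
```

{"op": "steer_hand", "data": {
  "steps": {"dx": [0, 0, 0, 0, 0, 0], "dy": [0, 0, 0, 0, 0, 0], "dz": [0.035, 0.03, 0.02, 0.013, 0, 0], "drx": [0, 0, 0, 0, 0, 0], "dry": [0, 0, 0, 0, 0, 0], "drz": [0, 0, 0, 0, 0, 0]},
  "finger_gap": 0.085
}}

```text
clock: 2.15
tcp_pos: [0.4145, 0.3389, 0.0347]
tcp_rot: [[-0.995, 0.096, 0.002], [0.096, 0.995, 0.001], [-0.002, 0.002, -1.0]]
ft_force: [-0.1, 0.1, -0.4]
opening: 0.085
gripper_force: 0.0
```

{"op": "steer_hand", "data": {
  "steps": {"dx": [0, 0, 0, 0, 0, 0, 0, 0], "dy": [0, 0, 0, 0, 0, 0, 0, 0], "dz": [0, 0, 0, 0, 0, 0, 0, 0], "drx": [0, 0, 0, 0, 0, 0, 0, 0], "dry": [0, 0, 0, 0, 0, 0, 0, 0], "drz": [0, 0, 0, 0, 0, 0, 0, 0]},
  "finger_gap": 0,
  "grip_force": 90
}}

```text
clock: 2.95
tcp_pos: [0.4137, 0.3382, 0.0339]
tcp_rot: [[-0.995, 0.097, 0.001], [0.097, 0.995, 0.001], [-0.001, 0.001, -1.0]]
ft_force: [-1.2, 0.3, 5.7]
opening: 0.0166
gripper_force: 88.5
```

{"op": "steer_hand", "data": {
  "steps": {"dx": [0, 0, 0, 0], "dy": [0, 0, 0, 0], "dz": [-0.02, -0.03, -0.03, 0], "drx": [0, 0, 0, 0], "dry": [0, 0, 0, 0], "drz": [0, 0, 0, 0]}
}}

```text
clock: 3.35
tcp_pos: [0.4158, 0.3395, 0.1167]
tcp_rot: [[-0.995, 0.097, 0.006], [0.097, 0.995, 0.004], [-0.006, 0.005, -1.0]]
ft_force: [1.3, 0.4, -1.0]
opening: 0.0167
gripper_force: 88.2
```

{"op": "steer_hand", "data": {
  "steps": {"dx": [0, 0, 0, 0, 0, 0, 0, 0, 0, 0, 0, 0], "dy": [0, 0, 0, 0, 0, 0, 0, 0, 0, 0, 0, 0], "dz": [0, 0, 0, 0, 0, 0, 0, 0, 0, 0, 0, 0], "drx": [0, 0, 0, 0, 0, 0, 0, 0, 0, 0, 0, 0], "dry": [0, 0, 0, 0, 0, 0, 0, 0, 0, 0, 0, 0], "drz": [0.1, 0.149, 0.149, 0.149, 0.149, 0.149, 0.149, 0.149, 0.149, 0.1, 0.1, 0]}
}}

```text
clock: 4.55
tcp_pos: [0.4125, 0.3373, 0.1119]
tcp_rot: [[0.018, 1.0, -0.002], [1.0, -0.018, -0.001], [-0.001, -0.002, -1.0]]
ft_force: [0.4, -1.0, -1.2]
opening: 0.0166
gripper_force: 88.1
```

Run:
```python
from h import *
crop(shot("top"),130,130,200,150,4,"pics/t3.png"); crop(shot("scene"),210,110,130,200,3,"pics/s3.png"); s=manip.state(); print(np.round(s["tcp_pos"],4),np.round(s["tcp_rot"],3).tolist())
```

```text
[0.4128 0.3375 0.1123] [[0.016, 1.0, -0.001], [1.0, -0.016, -0.001], [-0.001, -0.001, -1.0]]
```

View pics/t3.png

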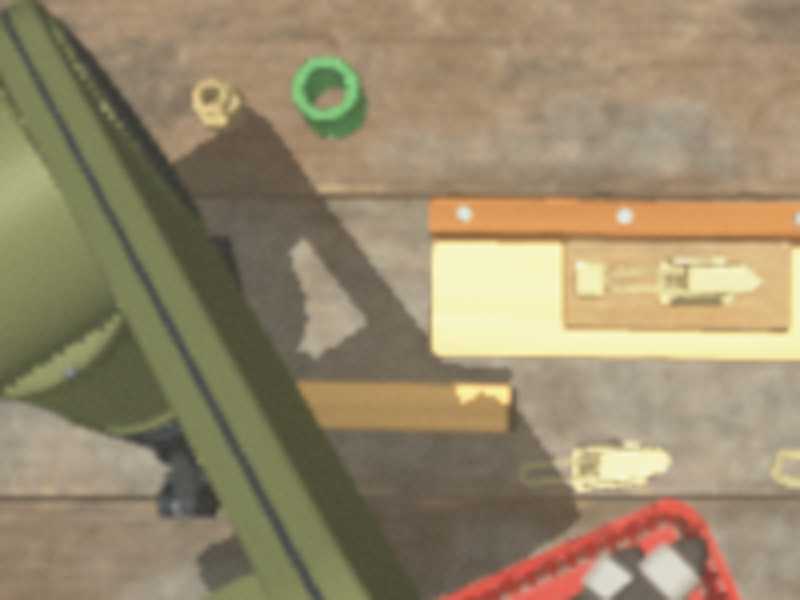

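The stick is held level with its nose pointing along −y. In the top crop the nose end is at column 511, rows 383–431, and the block's near edge is at column 565.

Run:
```python
from h import *
T=shot("top");S=shot("scene")
t=lambda x,y:((x+.5)/4-.5+130,(y+.5)/4-.5+130)
for a in[(511,383),(511,431),(330,382),(340,431)]: print(np.round(plane(T,t(*a),.0965)*1000,1))
def px(d,X):
    c=np.array(d["R"])@X+d["t"]; u=d["K"]@c; return u[:2]/u[2]
for X in([.412,.198,.0965],):print(((px(S,np.array(X))-[210,110])*3).round())
```

```text
[423.8 200.1  96.5]
[398.8 199.9  96.5]
[424.3 294.   96.5]
[398.8 288.2  96.5]
[133. 191.]
```

View pics/s3.png

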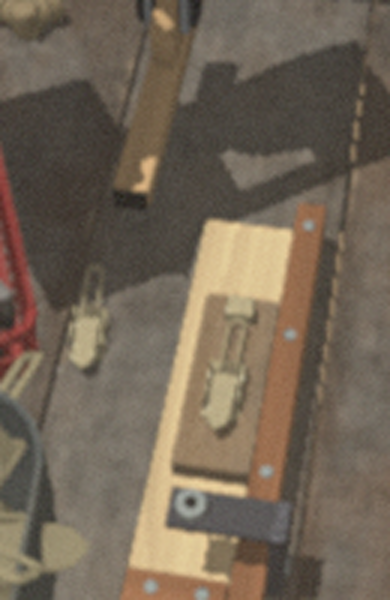

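{"op": "steer_hand", "data": {
  "steps": {"dx": [0, 0, 0, 0, 0, 0, 0, 0, 0, 0], "dy": [0.024, 0.025, 0.024, 0, 0, 0, 0, 0, 0, 0], "dz": [0, 0, 0, 0, 0.025, 0.02, 0.012, 0.0065, 0, 0], "drx": [0, 0, 0, 0, 0, 0, 0, 0, 0, 0], "dry": [0, 0, 0, 0, 0, 0, 0, 0, 0, 0], "drz": [0, 0, 0, 0, 0, 0, 0, 0, 0, 0]}
}}

```text
clock: 5.75
tcp_pos: [0.4867, 0.337, 0.0503]
tcp_rot: [[0.018, 1.0, 0.001], [1.0, -0.018, 0.0], [0.001, 0.001, -1.0]]
ft_force: [0.1, 0.7, -1.5]
opening: 0.0162
gripper_force: 88.3
```

Run:
```python
from h import *
crop(shot("top"),180,140,200,120,4,"pics/t4.png"); s=manip.state(); print(np.round(s["tcp_pos"],4),np.round(s["tcp_rot"],3).tolist(),s["ft_force"].round(1))
```

```text
[0.4869 0.3371 0.0506] [[0.018, 1.0, 0.001], [1.0, -0.018, 0.001], [0.001, 0.001, -1.0]] [-0.1 -0.2 -1. ]
```

View pics/t4.png

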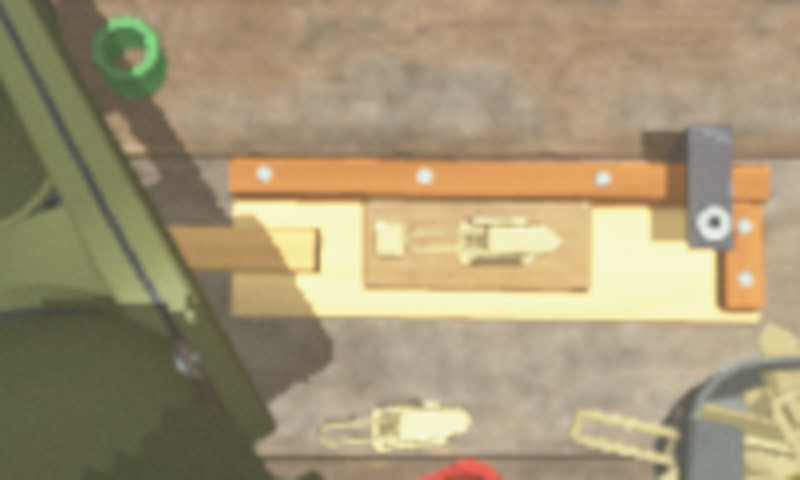

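The nose (column 320, rows 228–271) is centred about 2 mm off the block's end centre (column 364, row 246), on the side away from the fence. The gap is about 25 mm and the stroke about 100 mm. I'll feed slowly with a slight drift toward the fence.

{"op": "steer_hand", "data": {
  "steps": {"dx": [-0.006, -0.006, -0.006, -0.004, -0.004, -0.004, -0.004, -0.004, -0.004, -0.004, -0.004], "dy": [0, 0, 0.0002, 0.0002, 0.0002, 0.0002, 0.0002, 0.0002, 0.0002, 0.0002, 0.0002], "dz": [0.001, 0.001, 0, 0, 0, 0, 0, 0, 0, 0, 0], "drx": [0, 0, 0, 0, 0, 0, 0, 0, 0, 0, 0], "dry": [0, 0, 0, 0, 0, 0, 0, 0, 0, 0, 0], "drz": [0, 0, 0, 0, 0, 0, 0, 0, 0, 0, 0]}
}}

```text
clock: 6.9
tcp_pos: [0.487, 0.2865, 0.0478]
tcp_rot: [[0.018, 1.0, -0.001], [1.0, -0.018, 0.0], [0.0, -0.001, -1.0]]
ft_force: [-2.5, 3.7, 0.5]
opening: 0.0166
gripper_force: 88.5
```

{"op": "steer_hand", "data": {
  "steps": {"dx": [-0.004, -0.004, -0.004, -0.004, -0.004, -0.004, -0.004, -0.004, 0], "dy": [0.0002, 0.0002, 0.0002, 0.0002, 0.0002, 0.0002, 0.0002, 0.0002, 0], "dz": [0, 0, 0, 0, 0, 0, 0, 0, 0], "drx": [0, 0, 0, 0, 0, 0, 0, 0, 0], "dry": [0, 0, 0, 0, 0, 0, 0, 0, 0], "drz": [0, 0, 0, 0, 0, 0, 0, 0, 0]}
}}

```text
clock: 7.8
tcp_pos: [0.4885, 0.2535, 0.0477]
tcp_rot: [[0.017, 1.0, 0.0], [1.0, -0.017, -0.001], [-0.001, 0.0, -1.0]]
ft_force: [0.5, -1.2, -0.7]
opening: 0.0167
gripper_force: 88.2
```

Run:
```python
from h import *
crop(shot("top"),180,140,200,120,4,"pics/t5.png"); s=manip.state(); print(np.round(s["tcp_pos"],4),s["ft_force"].round(1))
```

```text
[0.4888 0.2537 0.0478] [-0.7  0.6 -0.4]
```

View pics/t5.png

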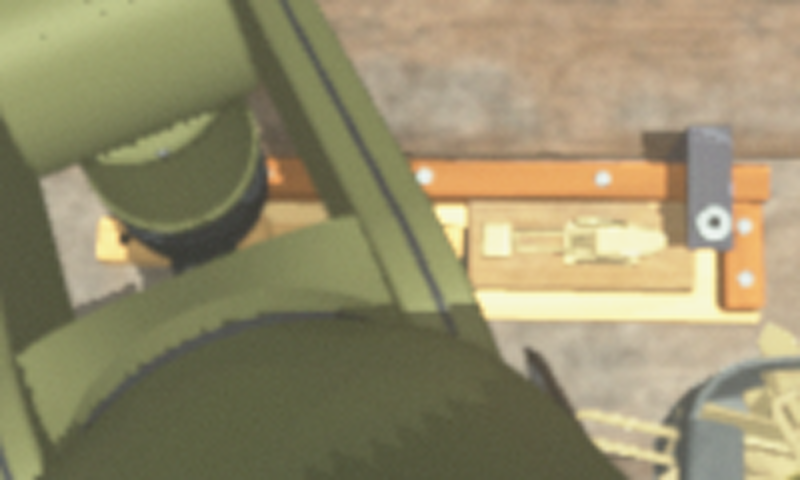

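The block is now at columns 469–694, along the fence, with about 15 mm to the stop. I'll continue gently until the force rises.

{"op": "steer_hand", "data": {
  "steps": {"dx": [-0.003, -0.003, -0.003, -0.002, -0.002, 0], "dy": [0.0003, 0.0003, 0.0003, 0.0003, 0.0002, 0], "dz": [0, 0, 0, 0, 0, 0], "drx": [0, 0, 0, 0, 0, 0], "dry": [0, 0, 0, 0, 0, 0], "drz": [0, 0, 0, 0, 0, 0]}
}}

```text
clock: 8.45
tcp_pos: [0.4894, 0.2412, 0.0478]
tcp_rot: [[0.018, 1.0, -0.0], [1.0, -0.018, -0.0], [-0.0, -0.0, -1.0]]
ft_force: [-1.3, 2.3, -0.5]
opening: 0.0163
gripper_force: 88.3
```

{"op": "steer_hand", "data": {
  "steps": {"dx": [-0.0015, -0.0015, 0], "dy": [0.0002, 0.0002, 0], "dz": [0, 0, 0], "drx": [0, 0, 0], "dry": [0, 0, 0], "drz": [0, 0, 0]}
}}

```text
clock: 8.75
tcp_pos: [0.49, 0.2389, 0.0479]
tcp_rot: [[0.018, 1.0, 0.0], [1.0, -0.018, 0.001], [0.001, 0.0, -1.0]]
ft_force: [-1.7, 5.2, 0.1]
opening: 0.0164
gripper_force: 88.4
```

{"op": "steer_hand", "data": {
  "steps": {"dx": [-0.0015, 0, 0], "dy": [0.0001, 0, 0], "dz": [0, 0, 0], "drx": [0, 0, 0], "dry": [0, 0, 0], "drz": [0, 0, 0]}
}}

```text
clock: 9.05
tcp_pos: [0.4903, 0.2388, 0.0482]
tcp_rot: [[0.019, 1.0, 0.001], [1.0, -0.019, 0.003], [0.003, 0.001, -1.0]]
ft_force: [-2.8, 9.0, 1.6]
opening: 0.0163
gripper_force: 88.6
```

{"op": "steer_hand", "data": {
  "steps": {"dx": [-0.0015, 0, 0], "dy": [0.0001, 0, 0], "dz": [0, 0, 0], "drx": [0, 0, 0], "dry": [0, 0, 0], "drz": [0, 0, 0]}
}}

```text
clock: 9.35
tcp_pos: [0.4907, 0.2387, 0.0486]
tcp_rot: [[0.02, 1.0, 0.002], [1.0, -0.02, 0.006], [0.006, 0.002, -1.0]]
ft_force: [-3.1, 12.6, 1.7]
opening: 0.0166
gripper_force: 88.8
```

Run:
```python
from h import *
crop(shot("top"),280,160,110,75,7,"pics/t6.png");shot("scene")
```

```text
(no output)
```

View pics/t6.png

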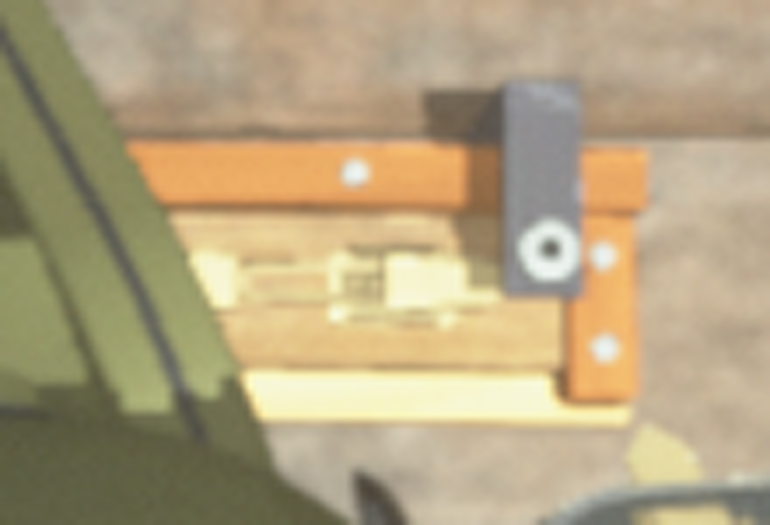

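The block's leading edge (column 562) is against the stop (567). It is flush to the fence with the latch tip under the guide. TCP motion has stalled while the force rose to 12.6 N. I'll retreat straight back, then return the stick to its original spot.

{"op": "steer_hand", "data": {
  "steps": {"dx": [0.003, 0.005, 0.01, 0.02, 0.03, 0.03, 0.01, 0, 0, 0, 0, 0], "dy": [0, 0, 0, 0, 0, 0, 0, 0, 0, -0.026, -0.026, -0.026], "dz": [0, 0, 0, 0, 0, 0, -0.015, -0.025, -0.025, 0, 0, 0], "drx": [0, 0, 0, 0, 0, 0, 0, 0, 0, 0, 0, 0], "dry": [0, 0, 0, 0, 0, 0, 0, 0, 0, 0, 0, 0], "drz": [0, 0, 0, 0, 0, 0, 0, 0, 0, 0, 0, 0]}
}}

```text
clock: 10.65
tcp_pos: [0.4134, 0.3449, 0.1129]
tcp_rot: [[0.018, 1.0, 0.001], [1.0, -0.018, -0.0], [-0.0, 0.001, -1.0]]
ft_force: [-0.6, -0.2, -0.9]
opening: 0.0166
gripper_force: 88.3
```

{"op": "steer_hand", "data": {
  "steps": {"dx": [0, 0, 0, 0, 0, 0, 0, 0, 0, 0, 0, 0], "dy": [0, 0, 0, 0, 0, 0, 0, 0, 0, 0, 0, 0], "dz": [0, 0, 0, 0, 0, 0, 0, 0, 0, 0, 0, 0], "drx": [0, 0, 0, 0, 0, 0, 0, 0, 0, 0, 0, 0], "dry": [0, 0, 0, 0, 0, 0, 0, 0, 0, 0, 0, 0], "drz": [-0.1, -0.149, -0.149, -0.149, -0.149, -0.149, -0.149, -0.149, -0.149, -0.1, -0.1, 0]}
}}

```text
clock: 11.85
tcp_pos: [0.414, 0.3449, 0.1126]
tcp_rot: [[-0.995, 0.096, 0.0], [0.096, 0.995, -0.001], [-0.0, -0.001, -1.0]]
ft_force: [0.1, -0.0, -2.4]
opening: 0.0165
gripper_force: 88.4
```

{"op": "steer_hand", "data": {
  "steps": {"dx": [0, 0, 0, 0, 0, 0], "dy": [0, 0, 0, 0, 0, 0], "dz": [0.03, 0.025, 0.012, 0.005, 0, 0], "drx": [0, 0, 0, 0, 0, 0], "dry": [0, 0, 0, 0, 0, 0], "drz": [0, 0, 0, 0, 0, 0]}
}}

```text
clock: 12.45
tcp_pos: [0.4146, 0.3454, 0.0415]
tcp_rot: [[-0.995, 0.097, 0.001], [0.097, 0.995, 0.001], [-0.001, 0.001, -1.0]]
ft_force: [-0.3, -1.2, -1.1]
opening: 0.0165
gripper_force: 88.5
```

{"op": "steer_hand", "data": {
  "steps": {"dx": [0, 0, 0, 0, 0], "dy": [0, 0, 0, 0, 0], "dz": [0.002, 0.002, 0.0015, 0, 0], "drx": [0, 0, 0, 0, 0], "dry": [0, 0, 0, 0, 0], "drz": [0, 0, 0, 0, 0]}
}}

```text
clock: 12.95
tcp_pos: [0.4139, 0.3449, 0.0353]
tcp_rot: [[-0.995, 0.097, -0.0], [0.097, 0.995, -0.0], [0.0, -0.0, -1.0]]
ft_force: [-0.9, 0.1, -1.1]
opening: 0.0162
gripper_force: 88.5
```

{"op": "steer_hand", "data": {
  "steps": {"dx": [0, 0, 0, 0], "dy": [0, 0, 0, 0], "dz": [0.001, 0.001, 0, 0], "drx": [0, 0, 0, 0], "dry": [0, 0, 0, 0], "drz": [0, 0, 0, 0]}
}}

```text
clock: 13.35
tcp_pos: [0.414, 0.345, 0.0338]
tcp_rot: [[-0.995, 0.097, 0.0], [0.097, 0.995, 0.0], [-0.0, 0.0, -1.0]]
ft_force: [-1.8, -0.4, 6.2]
opening: 0.0167
gripper_force: 89.0
```

{"op": "steer_hand", "data": {
  "steps": {"dx": [0, 0, 0], "dy": [0, 0, 0], "dz": [0.001, 0, 0], "drx": [0, 0, 0], "dry": [0, 0, 0], "drz": [0, 0, 0]}
}}

```text
clock: 13.65
tcp_pos: [0.414, 0.3451, 0.0338]
tcp_rot: [[-0.995, 0.097, 0.001], [0.097, 0.995, 0.001], [-0.001, 0.001, -1.0]]
ft_force: [-3.0, -0.9, 14.2]
opening: 0.0166
gripper_force: 90.4
```

The stick is on the bench. I'll release, rise and move back.

{"op": "steer_hand", "data": {
  "steps": {"dx": [0, 0, 0, 0, 0, 0, 0], "dy": [0, 0, 0, 0, 0, 0, 0], "dz": [-0.001, 0, 0, 0, 0, 0, 0], "drx": [0, 0, 0, 0, 0, 0, 0], "dry": [0, 0, 0, 0, 0, 0, 0], "drz": [0, 0, 0, 0, 0, 0, 0]},
  "finger_gap": 0.085
}}

```text
clock: 14.35
tcp_pos: [0.4139, 0.3449, 0.0332]
tcp_rot: [[-0.995, 0.097, -0.0], [0.097, 0.995, -0.0], [0.0, -0.0, -1.0]]
ft_force: [-0.4, 0.1, 0.5]
opening: 0.085
gripper_force: 0.0
```

{"op": "steer_hand", "data": {
  "steps": {"dx": [0, 0, 0, 0, 0, 0.045, 0.045, 0.045, 0.045, 0, 0, 0], "dy": [0, 0, 0, 0, 0, 0, 0.02, 0.02, 0.02, 0.045, 0.045, 0], "dz": [-0.01, -0.03, -0.04, -0.04, -0.04, 0, 0, 0, 0, 0, 0, 0], "drx": [0, 0, 0, 0, 0, 0, 0, 0, 0, 0, 0, 0], "dry": [0, 0, 0, 0, 0, 0, 0, 0, 0, 0, 0, 0], "drz": [0, 0, 0, 0, 0, 0, 0, 0, 0, 0, 0, 0]}
}}

```text
clock: 15.55
tcp_pos: [0.2499, 0.5179, 0.1944]
tcp_rot: [[-0.996, 0.094, 0.003], [0.094, 0.996, 0.007], [-0.002, 0.007, -1.0]]
ft_force: [0.2, -0.0, -0.1]
opening: 0.0849
gripper_force: 0.0
```

Run:
```python
from h import *
a=shot("top")["frame"][150:275,170:390,::-1];b=shot("scene")["frame"][110:330,200:340,::-1]
a=cv2.resize(a,None,fx=2.2,fy=2.2,interpolation=2);b=cv2.resize(b,None,fx=2.2,fy=2.2,interpolation=2)
o=np.zeros((484,800,3),np.uint8);o[:a.shape[0],:a.shape[1]]=a;o[:b.shape[0],490:490+b.shape[1]]=b
cv2.imwrite("pics/f.png",o)
```

```text
(no output)
```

View pics/f.png

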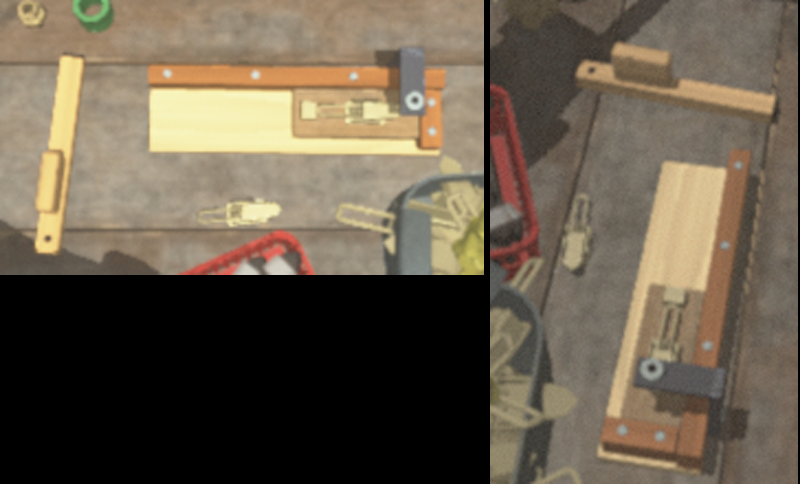

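Final view: the stick lies flat with its handle up, left of the jig, and the block is at the stop with its trailing edge at column 292. I'll check that edge numerically before handing in.

Run:
```python
from h import *
T=shot("top");g=cv2.cvtColor(T["frame"],cv2.COLOR_RGB2GRAY).astype(float)
def edge(lo,hi,rows):
    out=[]
    for r in rows:
        d=np.abs(np.gradient(g[r]))[lo:hi]; d=d-np.median(d); d[d<0.4*d.max()]=0; out.append((d*np.arange(lo,hi)).sum()/d.sum())
    return np.array(out).round(2)
rt=range(194,210,3); e=edge(296,308,rt); print("trail",e,[plane(T,(u,r),.031)[:2].round(4).tolist() for u,r in zip(e,rt)])
for u in (320,340): # fence-side & outer block edges
    print(u,g[185:222,u].astype(int).tolist())
e=edge(230,244,range(196,216,4)); print("bed end",[plane(T,(u,205),.012)[1].round(4) for u in e])
print("stop row206",g[206,340:372].astype(int).tolist())
crop(T,290,175,90,50,8,"pics/t7.png")
```

```text
trail [302.33 304.47 304.63 304.1  301.64 301.99] [[0.5039, 0.1014], [0.497, 0.0967], [0.49, 0.0964], [0.4831, 0.0977], [0.4762, 0.1033], [0.4693, 0.1026]]
320 [162, 163, 160, 145, 113, 138, 173, 178, 185, 183, 173, 162, 159, 194, 180, 178, 181, 175, 163, 182, 184, 182, 179, 177, 177, 172, 161, 161, 218, 235, 236, 233, 231, 228, 212, 159, 155]
340 [161, 157, 154, 145, 122, 143, 179, 177, 177, 159, 129, 165, 213, 224, 226, 226, 228, 231, 224, 180, 173, 162, 176, 169, 169, 173, 165, 145, 196, 231, 233, 231, 232, 233, 220, 165, 163]
bed end [np.float64(0.2502), np.float64(0.2502), np.float64(0.2502), np.float64(0.2501), np.float64(0.2501)]
stop row206 [162, 165, 181, 207, 198, 180, 182, 184, 186, 186, 184, 184, 185, 182, 180, 178, 180, 180, 181, 177, 137, 136, 157, 166, 164, 164, 168, 171, 171, 170, 164, 157]
```

View pics/t7.png

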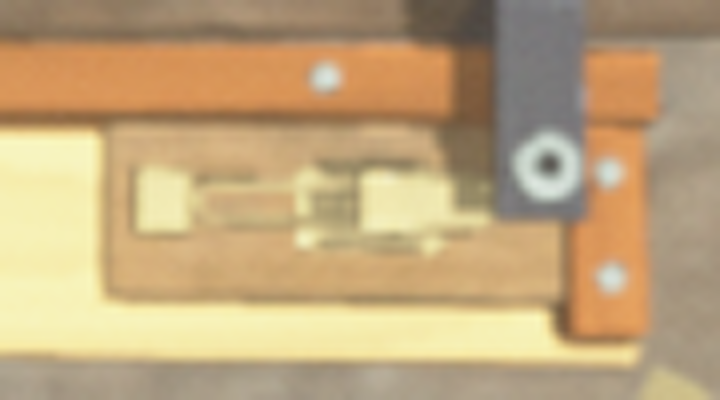

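The trailing edge measures y≈0.102 against 0.100 for home, which is within the 2 mm calibration. No bed shows between block and stop, and the force stall agrees. Handing in.

```bash
python3 -c "
from cell import manip, cam, ticket
print(ticket.hand_in())"
```

```text
the job is handed in; nothing more can be done
None
```

I've handed the job in: the block sits against the end stop and flush to the fence, within the 2 mm the cameras can resolve, and the push stick is back flat on the bench, handle up, clear of the jig (about 16 s of the 54 s used).

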